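# Walk the tall flour bin onto its cork mat

### The job

Take the small white-capped spice jar off the cork mat and stand it upright in the dark baking pan. Then walk the tall blue flour bin over to the mat without ever lifting it clear of the surface: tip it onto its near end (the end towards you) and swing the raised far end a good stride towards the mat, set it down, tip it onto the far end and swing the near end, and so on by turns. Leave the bin let go, upright, wholly on the cork and square with the mat, the jar still standing in the pan, and the things standing behind the work undisturbed.

Things in the scene. Friction and masses are not known exactly. Their poses are not given: they have to be found in the camera images.
- flour_bin: tall blue flour bin, steel lid, loose, 0.75 to 0.95 kg: 120 mm along its x (far end +x, yaw within 0.4 rad of 0), 60 mm along y, 184 mm high to the flat lid; centred on the lid a wooden grip fin, 72 mm along x, 24 mm thick along y, 34 mm high (184 to 218 mm above the underside), to be pinched across y from above. Origin: centre of the underside, z up
- bin_far_end (a point): middle of the bin's far bottom edge (bin frame x +60, y 0, z 0 mm)
- bin_near_end (a point): middle of the bin's near bottom edge (bin frame x -60, y 0, z 0 mm)
- bin_far_left (a point): bottom corner of the bin, bin frame (+60, +30, 0) mm
- bin_far_right (a point): bottom corner of the bin, bin frame (+60, -30, 0) mm
- bin_near_left (a point): bottom corner of the bin, bin frame (-60, +30, 0) mm
- bin_near_right (a point): bottom corner of the bin, bin frame (-60, -30, 0) mm
- cork_mat: flat brown cork mat fixed to the worktop, 160 mm along its x, 100 mm along its y, 4 mm thick; origin: centre of its underside, on the worktop (z = 0). It lies about 140 to 180 mm to the left or to the right of the bin (centre to centre), its x within 0.2 rad of the world x. The parked bin's long side goes along the mat's x
- spice_jar: round clear spice jar with a white cap, 41 mm across, 102 mm high, 0.11 kg, loose, standing on the cork mat at the start; origin: centre of its underside, z up
- pan: small dark baking pan, fixed to the worktop at the right: 193 mm along its x, 263 mm along its y, rim 22 mm high, flat floor 4 mm thick (about 150 x 215 mm inside); origin: centre of its underside. Turned so that its y runs roughly along the world x
- grinder: bystander: black coffee grinder, 68 mm across, 169 mm high, loose; origin: centre of its underside
- soap: bystander: clear soap dispenser with a black pump, 80 x 69 x 187 mm, loose; origin: centre of its underside
- brush: bystander: wooden scrub brush, bristles down, 45 x 112 x 39 mm, loose; origin: centre of its underside

How it is judged:
By the outcome, as a careful person would: the job done as asked, in the order asked, and still so for the second after the job is handed in, with the robot touching nothing.
It also fails if it takes over 70 s, if anything falls off the work surface, if the arm or the gripper's body presses on something with over 40 N, if the wrist force passes 120 N, or if a joint passes its speed limit or range.

### The arm

A 6-joint arm with a two-finger parallel gripper is mounted at the origin on a cart in front of the work surface, level with it; the furniture and walls round the work are solid. World frame = base frame: x ahead of the robot, y to its left, z up, the work surface at z = 0. Lengths are in m, angles in rad, forces in N, time in s.
With the tool pointing down it reaches from about 0.4 to 0.925 m from the base axis. Payload 12.5 kg.
Tool frame: the origin (TCP) lies between the finger pads; the fingertips stand 19 mm ahead of it and the grasp point (between the pads) is the TCP (bot.tip_extent is the z of the fingertips in the tool frame, in m); z points along the fingers, y is the line along which they close (so a half turn about z gives the same grasp; the last joint's range is limited). The gripper opens to 95 mm and grips with 3 to 60 N. Pads are 20 mm wide; open, the fingers measure 119 mm over their backs; the gripper's body (75 mm by 180 mm) begins 59 mm behind the grasp point.
Start: joints at [-1.324, 0.491, 1.559, -0, 1.092, -0.106], TCP at [0.216, -0.587, 0.234] pointing down, gripper open.
Joint ranges: [-3.1, 3.1], [-0.84, 2.19], [0.05, 2.79], [-1.13, 4.28], [0.06, 2.93], [-2.69, 2.69]. Speed limits (rad/s): [2.22, 2.22, 2.79, 3.14, 3.14, 3.14].

### API

Orientations are given as a rotation vector (axis times angle).
In Python, from workcell import bot gives the robot as it stands.
- The arm moves only by the tool drive_effector, called as name([rows], argument=value, ...), one row to a line, values as JSON. Schema: {"type":"object","properties":{"ticks":{"type":"array","items":{"type":"array","items":{"type":"array","items":{"type":"number"},"minItems":4,"maxItems":4},"minItems":1,"maxItems":20},"minItems":1,"maxItems":1},"jaw":{"type":"number"},"grip_n":{"type":"number"},"only":{"type":"string"},"quiet":{"type":"boolean"},"lines":{"type":"string"}},"required":["ticks"],"additionalProperties":false}. ticks is a list that holds a single list of rows (three levels of brackets), with 1 to 20 rows, each of 4 numbers: dx, dy, dz in m, then a turn about the tool's z in rad; each row is the pose to reach, as a shift and turn from the pose commanded when the call began, along the tool's axes at that moment; what a row does not reach only later rows make up. A row lasts 1/8 s, in which the tool goes at most 0.0625 m and 0.188 rad, less where a joint would pass 70% of its speed; a pose out of reach is approached as far as the arm can. jaw is the finger opening in m, set as the call begins (left out keeps the last). The fingers move at their own pace and stop on an object; grip_n is the grip in N (left out, the last holds). Time passes only in rows, so rows that do not move let the fingers close. The tool returns the time, the measured TCP pose, the force, the opening and the grip force at its end. only (a regular expression) keeps the lines of the reply that match it, lines (a string "A,B") keeps lines A to B, and quiet returns only ok. Input that does not fit is refused with a message, and nothing moves.
- bot.read_state(): the state, without advancing time (a new reading comes with each control period).
- bot.snapshot(name): name is "side" or "top"; returns a dict with "image" (420x560x3 uint8, red, green, blue), "z_map" (420x560 float32, m along the optical axis (not along the pixel's ray), 0 where there is no reading), "vertical_fov" (degrees; the focal length in pixels is half the picture's height over the tangent of half this angle, whatever the lens; pixels are square), "cx", "cy" (the principal point, pixels), "xyz" and "attitude" of the camera in the world. Camera axes: x right, y down, z forward; pixel columns grow to the right and rows downward; lengths in m; the calibration is good to about 2 mm. A picture is of the moment at which its call begins.
- bot.sign_off(): hands the job in; it is judged then, once.
The state is a dict: "time_s": time; "joint_pos": joint angles; "joint_velocities": joint speeds; "joint_torque": joint torques, N m; "ee_pos": TCP position; "orientation": TCP orientation; "contact_force": force on the tool from outside, world axes, zero at the start; "torque": the same for the moment, N m; "finger_gap": finger opening in m; "grasp_force": force on a finger pad.
Only numpy, scipy, OpenCV 4.12 (cv2) and the standard library are available. Lean on these libraries where they do the work, as an engineer would, in place of code of your own. Each camera call takes 0.05 s, during which the arm holds its last target. There are 200 camera calls.

## Working session

There is one attempt and no reset: what is moved stays moved. The work goes in short steps, Python scripts to look and compute and a tool call to move; the robot and the scene stay as the last step left them, time stands still between calls to the robot, and variables do not carry over. Pictures are saved under pics/ and viewed, at most 10 in all, crops included, and the job is handed in when it is done.

```bash
ls; mkdir -p pics
```

Create h.py:
```python
import numpy as np,cv2
from scipy.spatial.transform import Rotation as R
from workcell import bot
def snap(n,f=None):
    s=bot.snapshot(n)
    if f: cv2.imwrite('pics/'+f,cv2.cvtColor(s['image'],cv2.COLOR_RGB2BGR))
    return s
def rot(s):
    a=np.array(s['attitude'],float)
    return a if a.shape==(3,3) else R.from_rotvec(a).as_matrix()
def cloud(s):
    h,w=s['z_map'].shape; f=h/2/np.tan(np.radians(s['vertical_fov'])/2)
    v,u=np.mgrid[:h,:w]; z=s['z_map']
    p=np.dstack([(u-s['cx'])/f*z,(v-s['cy'])/f*z,z])
    return p@rot(s).T+np.array(s['xyz'])
```

Run:
```python
from h import *
a=snap('side','side0.png');b=snap('top','top0.png')
for s in(a,b): print({k:s[k] for k in s if k not in('image','z_map')})
c=bot.read_state();print(c)
for n,s in(('s',a),('t',b)): np.save('/tmp/'+n+'.npy',cloud(s)); np.save('/tmp/'+n+'i.npy',s['image'])
```

```text
pics
workcell.py
{'vertical_fov': 50.4578987737293, 'cx': 279.58130633356177, 'cy': 212.25528586099824, 'xyz': array([0.04989584, 0.25464192, 0.72064204]), 'attitude': array([-1.06494998,  2.42598347, -0.9753532 ])}
{'vertical_fov': 51.10320520400292, 'cx': 276.7995131654821, 'cy': 204.77303845640748, 'xyz': array([ 0.17662172, -0.24107721,  1.06321969]), 'attitude': array([-2.12716797,  1.88757651, -0.34127902])}
{'time_s': 0.1, 'joint_pos': array([-1.32361889e+00,  4.91515140e-01,  1.55935805e+00, -2.72201048e-05,
        1.09172953e+00, -1.05595349e-01]), 'joint_velocities': array([ 0.00025385,  0.00106633, -0.00267766,  0.00062478, -0.00121851,
        0.00186083]), 'joint_torque': array([ 2.57364896e-03, -6.13621330e+01, -2.58606255e+01,  6.93639927e-02,
        4.70075500e-02, -4.77661013e-05]), 'ee_pos': array([ 0.21591003, -0.58632052,  0.23312082]), 'orientation': array([-3.09185469e+00, -5.51108194e-01,  1.50013844e-04]), 'contact_force': array([ 0.06399259, -0.50847572, -0.19186714]), 'torque': array([0.01514619, 0.00760969, 0.03813644]), 'grasp_force': 0.0, 'finger_gap': 0.09508940503893118}
```

View pics/side0.png

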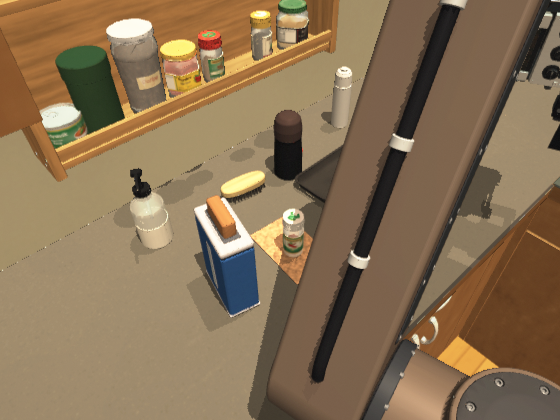

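View pics/top0.png

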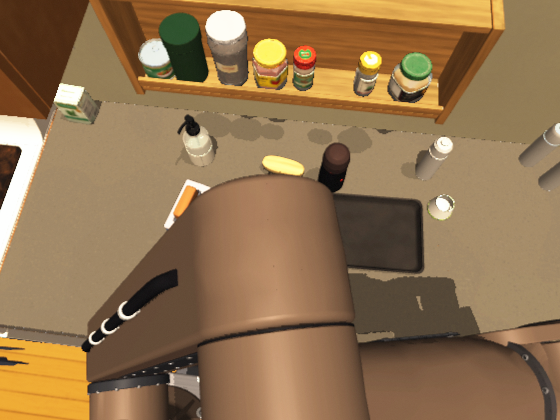

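The side view shows the bin (fin at (222,216), lid at about (222,228)), the jar on the mat at (292,233), and the brush at (243,184). It also shows the grinder at (288,145), the soap at (150,215) and the pan at about (320,175). In the top view the arm hides the mat and the jar, while the pan (380,232) and part of the bin (185,203) are clear.

Run:
```python
from h import *
S=np.load('/tmp/s.npy');T=np.load('/tmp/t.npy');I=np.load('/tmp/si.npy').astype(int);J=np.load('/tmp/ti.npy').astype(int)
def p(n,C,m):
    q=C[m];print(n,len(q),np.round(np.median(q,0),3),np.round(np.percentile(q,[2,98],0),3).tolist())
v,u=np.mgrid[:420,:560]
box=lambda a,b,c,d:(u>=a)&(u<b)&(v>=c)&(v<d)
for n,C,b in(('s',S,box(190,270,190,320)),('t',T,box(150,205,170,240))):
    z=C[...,2]
    for nm,lo,hi in(('fintop',.212,.224),('lid',.178,.190)):
        m=b&(z>lo)&(z<hi); p(n+nm,C,m)
        q=C[m][:,:2].astype(np.float32)
        if len(q)>5: print(cv2.minAreaRect(q))
b=box(278,308,205,262)&(S[...,2]>.01)&(S[...,2]<.12);p('jar',S,b)
b=box(278,308,205,262)&(S[...,2]>.096)&(S[...,2]<.12);p('jarcap',S,b)
# cork: brownish & z~4mm
hsv=cv2.cvtColor(np.load('/tmp/si.npy'),cv2.COLOR_RGB2HSV)
m=box(245,325,200,290)&(abs(S[...,2]-.004)<.005)&(hsv[...,1]>110)&(hsv[...,2]>110);p('cork',S,m)
print(cv2.minAreaRect(S[m][:,:2].astype(np.float32)))
m=box(330,430,190,275)&(T[...,2]>.0)&(T[...,2]<.035)&(J.sum(2)<170);p('pan',T,m)
print(cv2.minAreaRect(T[m][:,:2].astype(np.float32)))
for n,C,bb in(('brush',S,box(215,270,165,200)),('grinder',S,box(270,305,105,182)),('soap',S,box(128,175,165,250)),('grinderT',T,box(315,352,140,195)),('mill',T,box(410,455,130,185)),('cup',T,box(425,458,192,222))):
    p(n,C,bb&(C[...,2]>.012)&(C[...,2]<.25))
```

```text
sfintop 507 [ 0.482 -0.     0.218] [[0.451, -0.016, 0.213], [0.518, 0.014, 0.221]]
((0.4858654737472534, -0.0024855434894561768), (0.02453153021633625, 0.07224585860967636), 77.53324890136719)
slid 1339 [0.46  0.01  0.185] [[0.425, -0.037, 0.179], [0.541, 0.036, 0.188]]
((0.4853455126285553, -0.0028797462582588196), (0.060654107481241226, 0.12204864621162415), 75.96660614013672)
tfintop 328 [ 0.486 -0.003  0.217] [[0.453, -0.019, 0.213], [0.518, 0.012, 0.22]]
((0.4855154752731323, -0.0027817226946353912), (0.02404380962252617, 0.07206693291664124), 75.75226593017578)
tlid 334 [0.513 0.016 0.183] [[0.435, -0.031, 0.179], [0.546, 0.036, 0.187]]
((0.4871121346950531, 0.002919495105743408), (0.048619065433740616, 0.11950966715812683), 74.31331634521484)
jar 914 [ 0.462 -0.142  0.078] [[0.452, -0.166, 0.013], [0.488, -0.131, 0.108]]
jarcap 322 [ 0.47  -0.148  0.106] [[0.453, -0.169, 0.097], [0.49, -0.131, 0.109]]
cork 1347 [ 0.478 -0.132  0.005] [[0.416, -0.2, 0.002], [0.561, -0.103, 0.007]]
((0.48457926511764526, -0.15673330426216125), (0.10384739935398102, 0.16421206295490265), 85.86849975585938)
pan 2827 [ 0.53  -0.463  0.003] [[0.437, -0.55, 0.0], [0.623, -0.338, 0.023]]
((0.5393911600112915, -0.4432462751865387), (0.22224952280521393, 0.2289801836013794), 6.747230052947998)
brush 788 [ 0.671 -0.18   0.038] [[0.512, -0.236, 0.016], [0.698, -0.018, 0.218]]
grinder 2074 [ 0.647 -0.301  0.089] [[0.619, -0.496, 0.015], [0.84, -0.283, 0.168]]
soap 2745 [0.687 0.033 0.074] [[0.666, -0.091, 0.015], [0.841, 0.068, 0.187]]
grinderT 1155 [ 0.643 -0.314  0.137] [[0.622, -0.346, 0.02], [0.683, -0.284, 0.169]]
mill 901 [ 0.705 -0.554  0.108] [[0.694, -0.626, 0.015], [0.839, -0.537, 0.165]]
cup 321 [ 0.61  -0.596  0.029] [[0.591, -0.625, 0.012], [0.643, -0.573, 0.045]]
```

drive_effector([
  [[0.391, -0.323, 0, -1.218], [0.391, -0.323, 0, -1.218], [0.391, -0.323, 0, -1.218], [0.391, -0.323, 0, -1.218], [0.391, -0.323, 0, -1.218], [0.391, -0.323, 0, -1.218], [0.391, -0.323, 0, -1.218], [0.391, -0.323, 0, -1.218], [0.391, -0.323, 0, -1.218], [0.391, -0.323, 0, -1.218], [0.391, -0.323, 0, -1.218]],
], jaw=0.095)

```text
time_s: 1.48
ee_pos: [0.4708, -0.1494, 0.2335]
orientation: [-2.223, -2.22, 0.0]
contact_force: [-0.6, -0.8, 0.3]
finger_gap: 0.0954
grasp_force: 0.0
```

Run:
```python
from h import *
s=snap('top','top1.png');T=cloud(s);J=s['image'].astype(int);v,u=np.mgrid[:420,:560]
m=(u>310)&(u<440)&(v>185)&(v<290)&(abs(T[...,2]-.015)<.02)&(J.sum(2)<170)
print(m.sum(),cv2.minAreaRect(T[m][:,:2].astype(np.float32)),np.percentile(T[m],[1,99],0))
st=bot.read_state();print(st['ee_pos'],R.from_rotvec(st['orientation']).as_matrix()[:,:2].round(3),st['joint_pos'])
```

```text
2261 ((0.5417695641517639, -0.42243167757987976), (0.2158752679824829, 0.26169660687446594), 1.8642847537994385) [[ 0.43391916 -0.55193009 -0.00256615]
 [ 0.635481   -0.29348001  0.02606188]]
[ 0.47075755 -0.14953716  0.23356364] [[ 0.002  1.   ]
 [ 1.    -0.002]
 [-0.    -0.   ]] [-4.41279248e-01  3.05681234e-01  1.87221094e+00 -2.57548190e-04
  9.63836822e-01 -4.39254401e-01]
```

View pics/top1.png

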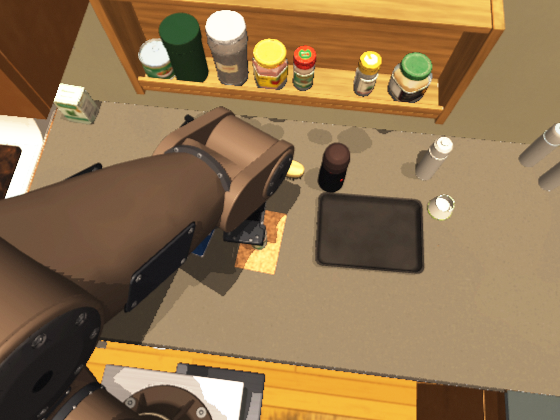

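The top view now shows the whole pan (317–424, 194–272) with its centre near (0.536, -0.42). The gripper is above the jar at (245,230), so I will lower it and grip.

drive_effector([
  [[0, 0, 0.06, 0], [0, 0, 0.12, 0], [0, 0, 0.158, 0], [0, 0, 0.158, 0], [0, 0, 0.158, 0]],
], jaw=0.095)

```text
time_s: 2.15
ee_pos: [0.4717, -0.1492, 0.0769]
orientation: [2.222, 2.219, 0.001]
contact_force: [0.2, -0.5, -0.2]
finger_gap: 0.0949
grasp_force: 0.0
```

drive_effector([
  [[0, 0, 0, 0], [0, 0, 0, 0], [0, 0, 0, 0], [0, 0, 0, 0], [0, 0, 0, 0], [0, 0, 0, 0]],
], jaw=0.02, grip_n=15)

```text
time_s: 2.9
ee_pos: [0.4714, -0.1484, 0.0757]
orientation: [2.221, 2.221, 0.0]
contact_force: [1.7, -0.3, 1.1]
finger_gap: 0.0413
grasp_force: 15.0
```

drive_effector([
  [[0, 0, -0.05, 0], [0, 0, -0.1, 0], [0, 0, -0.1, 0]],
])

```text
time_s: 3.28
ee_pos: [0.4724, -0.1487, 0.1784]
orientation: [2.217, 2.218, 0.003]
contact_force: [0.5, 0.1, -1.2]
finger_gap: 0.0411
grasp_force: 15.0
```

drive_effector([
  [[-0.05, 0.01, 0, 0], [-0.1, 0.02, 0, 0], [-0.15, 0.03, 0, 0], [-0.2, 0.04, 0, 0], [-0.25, 0.05, 0, 0], [-0.281, 0.057, 0, 0], [-0.281, 0.057, 0, 0], [-0.281, 0.057, 0, 0]],
])

```text
time_s: 4.28
ee_pos: [0.5278, -0.4283, 0.1742]
orientation: [-2.22, -2.22, -0.0]
contact_force: [0.2, 0.0, -1.4]
finger_gap: 0.0409
grasp_force: 15.0
```

drive_effector([
  [[0, 0, 0.04, 0], [0, 0, 0.07, 0], [0, 0, 0.09, 0], [0, 0, 0.098, 0], [0, 0, 0.098, 0], [0, 0, 0.098, 0]],
])

```text
time_s: 5.03
ee_pos: [0.5287, -0.4296, 0.0788]
orientation: [2.22, 2.22, -0.0]
contact_force: [-0.6, -0.1, -1.1]
finger_gap: 0.0412
grasp_force: 15.0
```

drive_effector([
  [[0, 0, 0.001, 0], [0, 0, 0.001, 0], [0, 0, 0.001, 0], [0, 0, 0.001, 0], [0, 0, 0.001, 0]],
], jaw=0.095)

```text
time_s: 5.65
ee_pos: [0.5283, -0.4293, 0.0767]
orientation: [2.221, 2.221, -0.0]
contact_force: [0.1, -0.4, -1.0]
finger_gap: 0.0857
grasp_force: 0.0
```

drive_effector([
  [[0, 0, -0.06, 0], [0, 0, -0.12, 0], [0, 0, -0.158, 0], [0, 0, -0.158, 0]],
])

```text
time_s: 6.15
ee_pos: [0.529, -0.4299, 0.2381]
orientation: [2.217, 2.217, -0.0]
contact_force: [0.3, -0.7, -0.9]
finger_gap: 0.0947
grasp_force: 0.0
```

Add to h.py:
```python
def rect(q):
    (c,(w,h),a)=cv2.minAreaRect(q[:,:2].astype(np.float32))
    if w>h: L,W,ang=w,h,a
    else: L,W,ang=h,w,a+90
    ang=(ang+90)%180-90
    return np.round([*c,L,W,np.radians(ang)],4)
def look(tag=None):
    v,u=np.mgrid[:420,:560]
    for n in('side','top'):
        s=snap(n,tag and n+tag+'.png');C=cloud(s);z=C[...,2];x=C[...,0];y=C[...,1]
        near=(x>.36)&(x<.62)&(y<.12)&(y>-.29)
        hsv=cv2.cvtColor(s['image'],cv2.COLOR_RGB2HSV)
        m=near&(abs(z-.004)<.006)&(hsv[...,1]>110)&(hsv[...,2]>110)
        if m.sum()>50: print(n,'cork',m.sum(),rect(C[m]),np.median(z[m]).round(4))
        sil=hsv[...,1]<60
        for k,lo,hi,w in(('fin',.212,.224,hsv[...,1]>90),('lid',.179,.192,sil)):
            m=near&(z>lo)&(z<hi)&w
            if m.sum()>30: print(n,k,m.sum(),rect(C[m]),np.median(z[m]).round(4))
        m=(x>.46)&(x<.61)&(y<-.34)&(y>-.52)&(z>.03)&(z<.115)
        if m.sum()>30: print(n,'jar',m.sum(),rect(C[m]),np.percentile(z[m],99).round(3))
```

```bash
python3 -c "
from h import *
look('2');st=bot.read_state();print(st['ee_pos'])"
```

```text
side fin 503 [ 0.4855 -0.0027  0.0726  0.0241 -0.2404] 0.2182
side lid 1247 [ 0.4849 -0.0022  0.1198  0.06   -0.2367] 0.1845
top jar 95 [ 0.5081 -0.4386  0.0246  0.0081 -1.5077] 0.106
[ 0.52805833 -0.42910738  0.23420667]
```

View pics/side2.png

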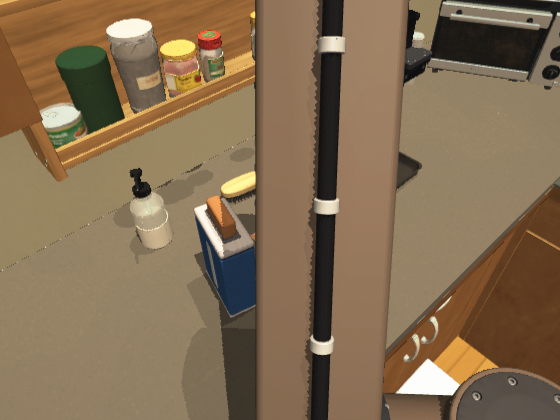

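The side view shows the bin unmoved (fin at (222,216)); the arm hides the mat and the pan. Next I move above the fin with the tool x along the bin x.

drive_effector([
  [[0, 0, -0.05, 0.1], [0.06, -0.01, -0.05, 0.3], [0.12, -0.02, -0.05, 0.45], [0.427, -0.043, -0.05, 1.81], [0.427, -0.043, -0.05, 1.81], [0.427, -0.043, -0.05, 1.81], [0.427, -0.043, -0.05, 1.81], [0.427, -0.043, -0.05, 1.81], [0.427, -0.043, -0.05, 1.81], [0.427, -0.043, -0.05, 1.81], [0.427, -0.043, -0.05, 1.81], [0.427, -0.043, -0.05, 1.81], [0.427, -0.043, -0.05, 1.81]],
], jaw=0.095)

```text
time_s: 7.88
ee_pos: [0.4851, -0.0023, 0.2839]
orientation: [3.12, -0.371, -0.002]
contact_force: [-0.5, 0.2, -0.5]
finger_gap: 0.0949
grasp_force: 0.0
```

Run:
```python
from h import *
st=bot.read_state();M=R.from_rotvec(st['orientation']).as_matrix();print(st['ee_pos'],np.arctan2(M[1,0],M[0,0]),M.round(3),st['joint_pos'].round(2))
look('3')
```

```text
[ 0.48509843 -0.00231864  0.28385134] -0.2369493313894668 [[ 0.972 -0.235 -0.002]
 [-0.235 -0.972  0.   ]
 [-0.001  0.    -1.   ]] [-0.14  0.24  1.82 -0.    1.09  1.67]
top cork 2270 [ 0.482  -0.1562  0.1638  0.1029 -0.0788] 0.0032
top fin 208 [ 0.4785 -0.0024  0.0575  0.0231 -0.2312] 0.2165
top lid 510 [ 0.4843 -0.0045  0.1175  0.0583 -0.2506] 0.1832
top jar 417 [ 0.5243 -0.4326  0.0403  0.0402  0.3961] 0.107
```

Create plan.py:
```python
from h import *
def plan(psi0,psi1,e,n,th=.17,h=.209,press=.0015,ground=0.):
    """rows (tool axes at start; tool x = bin x) to tip on end e (+1 far,-1 near), swing to psi1, set down."""
    rows=[]
    seq=[(t,0) for t in np.linspace(0,th,5)[1:]]+[(th,k) for k in np.linspace(0,1,n+1)[1:]]+[(th,1)]+[(t,1) for t in np.linspace(th,0,5)[1:]]
    for t,k in seq:
        d=(.06*np.cos(t)-h*np.sin(t))       # horizontal distance pivot->tcp, towards the other end
        z=.06*np.sin(t)+h*np.cos(t)-h-press*min(1,t/.05)
        a=k*(psi1-psi0)                     # ccw from above
        px=e*.06; x=px-e*d*np.cos(a); y=-e*d*np.sin(a)
        rows.append((x,-y,-z,-a))
    print(';'.join(' '.join(f'{v:.4f}' for v in r) for r in rows))
    print('centre shift tool',px-e*.06*np.cos(a),-e*.06*np.sin(a))
```

```text
(no output)
```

drive_effector([
  [[0, 0, 0.05, 0], [0, 0, 0.0745, 0], [0, 0, 0.0745, 0], [0, 0, 0.0745, 0]],
])

```text
time_s: 8.48
ee_pos: [0.4858, -0.0024, 0.2111]
orientation: [3.119, -0.374, 0.002]
contact_force: [-0.8, -0.0, 0.3]
finger_gap: 0.095
grasp_force: 0.0
```

drive_effector([
  [[0, 0, 0, 0], [0, 0, 0, 0], [0, 0, 0, 0], [0, 0, 0, 0], [0, 0, 0, 0], [0, 0, 0, 0]],
], jaw=0.01, grip_n=15)

```text
time_s: 9.22
ee_pos: [0.4853, -0.0023, 0.2101]
orientation: [3.119, -0.375, -0.0]
contact_force: [-0.3, -0.3, -0.4]
finger_gap: 0.0406
grasp_force: 0.0
```

```bash
python3 -c "
from plan import *
plan(-.24,-.57,-1,4)"
```

```text
-0.0089 0.0000 -0.0011 0.0000;-0.0180 0.0000 -0.0028 0.0000;-0.0271 0.0000 -0.0044 0.0000;-0.0362 0.0000 -0.0056 0.0000;-0.0363 0.0020 -0.0056 0.0825;-0.0365 0.0039 -0.0056 0.1650;-0.0369 0.0058 -0.0056 0.2475;-0.0375 0.0077 -0.0056 0.3300;-0.0375 0.0077 -0.0056 0.3300;-0.0288 0.0107 -0.0044 0.3300;-0.0202 0.0136 -0.0028 0.3300;-0.0117 0.0165 -0.0011 0.3300;-0.0032 0.0194 -0.0000 0.3300
centre shift tool -0.0032374593882967817 -0.019442581703692098
```

drive_effector([
  [[0, 0, 0, 0], [0, 0, 0, 0], [0, 0, 0, 0], [0, 0, 0, 0]],
], jaw=0.01, grip_n=15)

```text
time_s: 9.72
ee_pos: [0.4853, -0.0022, 0.2101]
orientation: [-3.119, 0.375, -0.0]
contact_force: [0.3, 1.5, -0.3]
finger_gap: 0.0239
grasp_force: 15.0
```

drive_effector([
  [[-0.009, 0, -0.001, 0], [-0.018, 0, -0.0028, 0], [-0.027, 0, -0.0044, 0], [-0.036, 0, -0.0056, 0], [-0.036, 0, -0.0056, 0], [-0.036, 0, -0.0056, 0]],
])

```text
time_s: 10.48
ee_pos: [0.4503, 0.0063, 0.2158]
orientation: [-3.119, 0.375, 0.0]
contact_force: [2.0, 1.1, 6.7]
finger_gap: 0.0237
grasp_force: 15.0
```

```bash
python3 -c "
from h import *
look('4')"
```

```text
top cork 2309 [ 0.4816 -0.1564  0.1639  0.1027 -0.0778] 0.0032
top fin 62 [0.4226 0.0108 0.0216 0.0109 1.4031] 0.2181
top lid 371 [ 0.4364  0.0065  0.0755  0.0568 -0.2417] 0.1834
top jar 422 [ 0.5234 -0.4327  0.0404  0.0401 -1.3154] 0.107
```

View pics/side4.png

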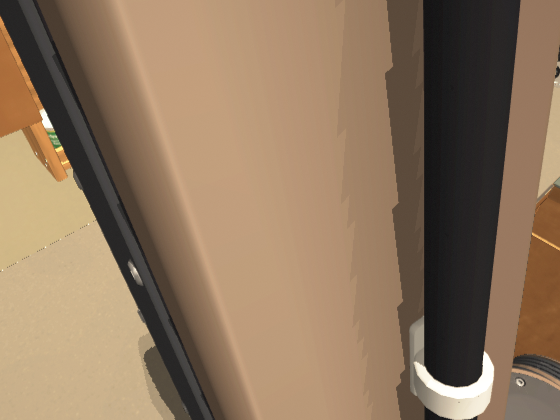

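The arm blocks the side view. I will read the tilt from a plane fitted to the lid in the top view.

Add to h.py:
```python
def lidtilt(tag=None):
    s=snap('top',tag and 'top'+tag+'.png');C=cloud(s);hsv=cv2.cvtColor(s['image'],cv2.COLOR_RGB2HSV)
    c=bot.read_state()['ee_pos'];M=R.from_rotvec(bot.read_state()['orientation']).as_matrix()
    P=(C-c)@M; P[...,1]*=-1; P[...,2]=C[...,2]   # bin-ish axes: x fwd, y left, z world
    m=(abs(P[...,0])<.1)&(abs(P[...,1])<.042)&(P[...,2]>.15)&(P[...,2]<.216)&(hsv[...,1]<70)
    q=P[m]
    for _ in range(4):
        A=np.c_[q[:,:2],np.ones(len(q))];k=np.linalg.lstsq(A,q[:,2],rcond=None)[0]
        r=abs(P[...,0]*k[0]+P[...,1]*k[1]+k[2]-P[...,2])<.003; q=P[m&r]
    print('lid',len(q),'slope x',k[0].round(3),'slope y',k[1].round(3),'z@tcp',k[2].round(4),'x',np.percentile(q[:,0],[0.5,99.5]).round(3),'y',np.percentile(q[:,1],[.5,99.5]).round(3))
```

```bash
python3 -c "
from h import *
lidtilt('5')"
```

```text
lid 424 slope x 0.17 slope y 0.008 z@tcp 0.1892 x [-0.052  0.064] y [-0.03   0.027]
```

View pics/top5.png

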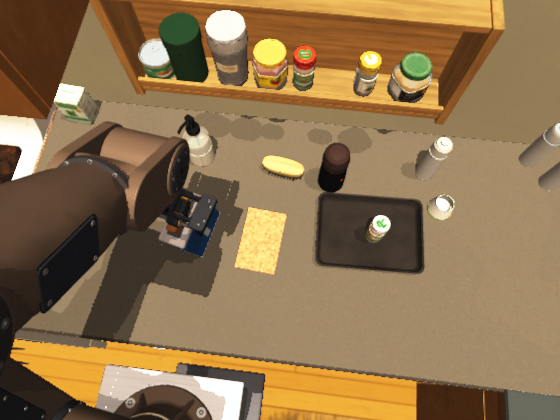

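The top view shows the tipped bin under the gripper at (195,225), the clear mat at (261,240) and the jar standing in the pan at (378,228). Lid slope is 0.17 as planned, so I swing and set down.

drive_effector([
  [[0, 0.002, 0, 0.08], [-0.0005, 0.004, 0, 0.165], [-0.001, 0.006, 0, 0.25], [-0.0015, 0.0077, 0, 0.33], [-0.0015, 0.0077, 0, 0.33], [-0.0015, 0.0077, 0, 0.33]],
])

```text
time_s: 11.38
ee_pos: [0.4472, -0.0011, 0.2158]
orientation: [3.015, -0.882, -0.0]
contact_force: [2.9, -0.7, 6.2]
finger_gap: 0.0237
grasp_force: 15.0
```

drive_effector([
  [[0, 0, 0, 0]],
])

```text
time_s: 11.5
ee_pos: [0.4472, -0.0011, 0.2158]
orientation: [3.015, -0.882, -0.0]
contact_force: [1.4, -0.2, 6.7]
finger_gap: 0.0241
grasp_force: 15.0
```

```bash
python3 -c "
from h import *
lidtilt()"
```

```text
lid 430 slope x 0.158 slope y -0.002 z@tcp 0.1888 x [-0.051  0.066] y [-0.031  0.026]
```

drive_effector([
  [[0.009, 0, 0.001, 0], [0.018, 0, 0.0027, 0], [0.027, 0, 0.0044, 0], [0.0363, 0, 0.0058, 0], [0.0363, 0, 0.0058, 0], [0.0363, 0, 0.0058, 0]],
])

```text
time_s: 12.3
ee_pos: [0.4774, -0.0205, 0.2094]
orientation: [3.015, -0.882, -0.002]
contact_force: [1.0, 0.5, -5.9]
finger_gap: 0.0239
grasp_force: 15.0
```

```bash
python3 -c "
from h import *
lidtilt()
look()
from plan import *
plan(-.57,.336,1,6)"
```

```text
lid 365 slope x -0.001 slope y -0.0 z@tcp 0.1838 x [-0.057  0.06 ] y [-0.031  0.026]
top cork 2129 [ 0.4821 -0.1563  0.1642  0.1025 -0.0792] 0.0032
top lid 396 [ 0.4768 -0.0238  0.1187  0.0562 -0.5626] 0.1835
top jar 421 [ 0.5239 -0.4328  0.041   0.0401 -1.1672] 0.108
0.0089 0.0000 -0.0011 -0.0000;0.0180 0.0000 -0.0028 -0.0000;0.0271 0.0000 -0.0044 -0.0000;0.0362 0.0000 -0.0056 -0.0000;0.0365 0.0036 -0.0056 -0.1510;0.0373 0.0071 -0.0056 -0.3020;0.0386 0.0104 -0.0056 -0.4530;0.0404 0.0135 -0.0056 -0.6040;0.0427 0.0163 -0.0056 -0.7550;0.0453 0.0187 -0.0056 -0.9060;0.0453 0.0187 -0.0056 -0.9060;0.0397 0.0259 -0.0044 -0.9060;0.0341 0.0331 -0.0028 -0.9060;0.0285 0.0402 -0.0011 -0.9060;0.0230 0.0472 -0.0000 -0.9060
centre shift tool 0.022986069235994666 -0.0472225468330269
```

Stride 1 landed flat at yaw -0.57. Now I tip the bin onto its far end.

drive_effector([
  [[0, 0, 0.0012, 0], [0.009, 0, 0.0005, 0], [0.018, 0, -0.0015, 0], [0.027, 0, -0.003, 0], [0.0362, 0, -0.0045, 0], [0.0362, 0, -0.0045, 0]],
], grip_n=18)

```text
time_s: 13.2
ee_pos: [0.5085, -0.0402, 0.2149]
orientation: [3.015, -0.882, 0.001]
contact_force: [-2.4, 0.3, 5.6]
finger_gap: 0.0238
grasp_force: 18.0
```

```bash
python3 -c "
from h import *
lidtilt()"
```

```text
lid 389 slope x -0.162 slope y 0.022 z@tcp 0.1897 x [-0.064  0.046] y [-0.031  0.025]
```

drive_effector([
  [[0, 0.0036, 0, -0.15], [0.001, 0.0071, 0, -0.3], [0.0024, 0.0104, 0, -0.45], [0.0042, 0.0135, 0, -0.6], [0.0065, 0.0163, 0, -0.755], [0.009, 0.0187, 0, -0.906], [0.009, 0.0187, 0, -0.906], [0.009, 0.0187, 0, -0.906]],
])

```text
time_s: 14.25
ee_pos: [0.5058, -0.0606, 0.2146]
orientation: [3.097, 0.522, 0.001]
contact_force: [0.7, -1.1, 0.9]
finger_gap: 0.0239
grasp_force: 18.0
```

```bash
python3 -c "
from h import *
lidtilt();print(bot.read_state()['ee_pos'],bot.read_state()['joint_pos'].round(2))"
```

```text
lid 479 slope x -0.142 slope y 0.004 z@tcp 0.1892 x [-0.065  0.001] y [-0.03   0.029]
[ 0.5057775  -0.06061941  0.2145251 ] [-0.25  0.35  1.86 -0.    0.93  0.99]
```

drive_effector([
  [[-0.01, 0, 0.001, 0], [-0.02, 0, 0.003, 0], [-0.027, 0, 0.0042, 0], [-0.030, 0, 0.0052, 0], [-0.030, 0, 0.0052, 0]],
])

```text
time_s: 14.92
ee_pos: [0.4783, -0.0704, 0.2111]
orientation: [3.097, 0.525, 0.008]
contact_force: [2.4, 5.5, 17.1]
finger_gap: 0.024
grasp_force: 18.0
```

```bash
python3 -c "
from h import *
lidtilt();look('6')"
```

```text
lid 479 slope x -0.009 slope y 0.004 z@tcp 0.1866 x [-0.062 -0.004] y [-0.03   0.029]
top cork 2058 [ 0.4813 -0.1566  0.1636  0.1023 -0.0782] 0.0032
top fin 185 [ 0.4629 -0.0729  0.0442  0.0297  0.3859] 0.22
top lid 539 [ 0.448  -0.0819  0.0596  0.0587  0.3383] 0.1869
top jar 419 [ 0.5238 -0.4325  0.0407  0.0394 -1.3791] 0.107
```

View pics/top6.png

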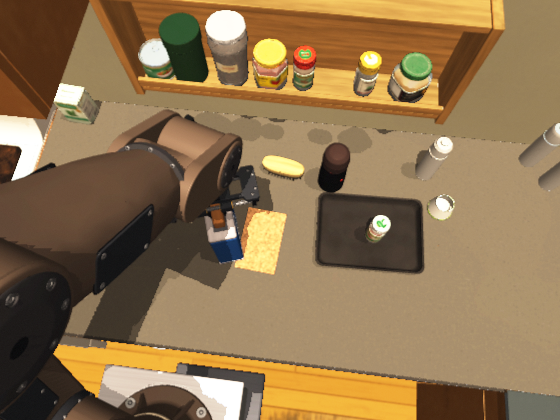

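The top view shows the bin at (224,240) with its near right corner on the mat edge (mat at 261,240) and the jar in the pan at (378,228). Stride 3: tip onto the near end.

drive_effector([
  [[-0.009, 0, -0.002, 0], [-0.018, 0, -0.0038, 0], [-0.027, 0, -0.0052, 0], [-0.037, 0, -0.0066, 0], [-0.037, 0, -0.0066, 0], [-0.037, 0, -0.0066, 0]],
], grip_n=20)

```text
time_s: 15.82
ee_pos: [0.4425, -0.0828, 0.2167]
orientation: [3.097, 0.525, 0.003]
contact_force: [1.4, 1.9, 9.0]
finger_gap: 0.0236
grasp_force: 20.0
```

```bash
python3 -c "
from h import *
lidtilt()
from plan import *
plan(.334,-.20,-1,4)"
```

```text
lid 438 slope x 0.155 slope y 0.008 z@tcp 0.1926 x [-0.053 -0.006] y [-0.029  0.029]
-0.0089 0.0000 -0.0011 0.0000;-0.0180 0.0000 -0.0028 0.0000;-0.0271 0.0000 -0.0044 0.0000;-0.0362 0.0000 -0.0056 0.0000;-0.0364 0.0032 -0.0056 0.1335;-0.0371 0.0063 -0.0056 0.2670;-0.0381 0.0093 -0.0056 0.4005;-0.0395 0.0121 -0.0056 0.5340;-0.0395 0.0121 -0.0056 0.5340;-0.0316 0.0168 -0.0044 0.5340;-0.0238 0.0214 -0.0028 0.5340;-0.0160 0.0260 -0.0011 0.5340;-0.0084 0.0305 -0.0000 0.5340
centre shift tool -0.008353317594304077 -0.03053883096133804
```

drive_effector([
  [[-0.0002, 0.0032, 0, 0.13], [-0.001, 0.0063, 0, 0.267], [-0.002, 0.0093, 0, 0.4], [-0.0033, 0.0121, 0, 0.534], [-0.0033, 0.0121, 0, 0.534], [-0.0033, 0.0121, 0, 0.534]],
])

```text
time_s: 16.62
ee_pos: [0.4444, -0.0954, 0.2172]
orientation: [3.126, -0.311, 0.008]
contact_force: [4.2, 2.5, 12.0]
finger_gap: 0.024
grasp_force: 20.0
```

```bash
python3 -c "
from h import *
lidtilt();print(bot.read_state()['joint_pos'].round(2))"
```

```text
lid 429 slope x 0.18 slope y 0.026 z@tcp 0.1929 x [-0.051  0.065] y [-0.031  0.027]
[-0.36  0.27  1.98  0.    0.88  1.41]
```

drive_effector([
  [[0.009, 0, 0.001, 0], [0.018, 0, 0.0024, 0], [0.027, 0, 0.0034, 0], [0.036, 0, 0.0045, 0], [0.036, 0, 0.0045, 0], [0.036, 0, 0.0045, 0]],
])

```text
time_s: 17.42
ee_pos: [0.4784, -0.1022, 0.2111]
orientation: [-3.126, 0.309, 0.0]
contact_force: [1.7, 1.1, -5.7]
finger_gap: 0.0244
grasp_force: 20.0
```

```bash
python3 -c "
from h import *
lidtilt();look()"
```

```text
lid 473 slope x 0.009 slope y 0.013 z@tcp 0.1874 x [-0.056  0.054] y [-0.031  0.028]
top cork 1437 [ 0.4822 -0.1567  0.1633  0.1022 -0.084 ] 0.0032
top fin 103 [ 0.4606 -0.0998  0.033   0.024  -0.1572] 0.2203
top lid 559 [ 0.4771 -0.1039  0.1136  0.0591 -0.2034] 0.1873
top jar 419 [ 0.5241 -0.4329  0.041   0.0406 -1.4507] 0.107
```

drive_effector([
  [[0, 0, 0.0015, 0], [0.009, 0, 0.0006, 0], [0.018, 0, -0.001, 0], [0.027, 0, -0.0026, 0], [0.0362, 0, -0.0042, 0], [0.0362, 0, -0.0042, 0]],
], grip_n=20)

```text
time_s: 18.32
ee_pos: [0.5147, -0.1096, 0.2154]
orientation: [3.126, -0.309, 0.0]
contact_force: [-1.1, 0.2, -7.9]
finger_gap: 0.0239
grasp_force: 20.0
```

```bash
python3 -c "
from h import *
lidtilt()
from plan import *
plan(-.2,.31,1,4)"
```

```text
lid 484 slope x 0.007 slope y 0.021 z@tcp 0.1919 x [-0.057  0.06 ] y [-0.031  0.027]
0.0089 0.0000 -0.0011 -0.0000;0.0180 0.0000 -0.0028 -0.0000;0.0271 0.0000 -0.0044 -0.0000;0.0362 0.0000 -0.0056 -0.0000;0.0364 0.0030 -0.0056 -0.1275;0.0370 0.0060 -0.0056 -0.2550;0.0379 0.0089 -0.0056 -0.3825;0.0392 0.0116 -0.0056 -0.5100;0.0392 0.0116 -0.0056 -0.5100;0.0313 0.0161 -0.0044 -0.5100;0.0233 0.0205 -0.0028 -0.5100;0.0154 0.0249 -0.0011 -0.5100;0.0076 0.0293 -0.0000 -0.5100
centre shift tool 0.007635329541254919 -0.029290634812974448
```

The bin did not pitch here: the last set-down left it hanging in the grip, so it came up about 4 mm with the tool. I put it down at once and ease it back along its length in contact.

drive_effector([
  [[0, 0, 0.003, 0], [0, 0, 0.005, 0], [0, 0, 0.0055, 0], [0, 0, 0.0055, 0]],
])

```text
time_s: 18.88
ee_pos: [0.5142, -0.1094, 0.2104]
orientation: [3.126, -0.309, 0.001]
contact_force: [0.0, 1.4, -1.2]
finger_gap: 0.0238
grasp_force: 20.0
```

```bash
python3 -c "
from h import *
lidtilt()"
```

```text
lid 478 slope x 0.006 slope y 0.014 z@tcp 0.1869 x [-0.057  0.059] y [-0.031  0.027]
```

drive_effector([
  [[-0.006, 0, 0.0002, 0], [-0.012, 0, 0.0002, 0], [-0.018, 0, 0.0002, 0], [-0.024, 0, 0.0002, 0], [-0.030, 0, 0.0002, 0], [-0.035, 0, 0.0002, 0], [-0.035, 0, 0.0008, 0], [-0.035, 0, 0.0012, 0], [-0.035, 0, 0.0012, 0]],
])

```text
time_s: 20.05
ee_pos: [0.4832, -0.1033, 0.213]
orientation: [3.124, -0.31, 0.019]
contact_force: [5.0, 2.8, 30.9]
finger_gap: 0.0238
grasp_force: 22.4
```

```bash
python3 -c "
from h import *
lidtilt()"
```

```text
lid 427 slope x 0.134 slope y 0.029 z@tcp 0.1914 x [-0.05   0.051] y [-0.031  0.027]
```

The slide tipped the bin onto its near end instead, with its pivot at about (0.452, -0.098). That is usable: from here a far-end swing to yaw -0.6 lands the far end in its final place. First I relieve the press.

drive_effector([
  [[-0.003, 0, -0.002, 0], [-0.005, 0, -0.0035, 0], [-0.005, 0, -0.0035, 0]],
], grip_n=15)

```text
time_s: 20.48
ee_pos: [0.4763, -0.1019, 0.2139]
orientation: [3.125, -0.309, 0.009]
contact_force: [4.7, 1.7, 11.1]
finger_gap: 0.0243
grasp_force: 20.3
```

```bash
python3 -c "
from h import *
lidtilt('7')
from plan import *
plan(-.2,-.6,-1,3,h=.206)"
```

```text
lid 420 slope x 0.162 slope y 0.013 z@tcp 0.192 x [-0.049  0.068] y [-0.031  0.027]
-0.0088 0.0000 -0.0011 0.0000;-0.0177 0.0000 -0.0029 0.0000;-0.0267 0.0000 -0.0045 0.0000;-0.0357 0.0000 -0.0057 0.0000;-0.0359 0.0032 -0.0057 0.1333;-0.0366 0.0064 -0.0057 0.2667;-0.0376 0.0095 -0.0057 0.4000;-0.0376 0.0095 -0.0057 0.4000;-0.0293 0.0130 -0.0045 0.4000;-0.0210 0.0165 -0.0029 0.4000;-0.0128 0.0199 -0.0011 0.4000;-0.0047 0.0234 -0.0000 0.4000
centre shift tool -0.004736340359826896 -0.023365100538519028
```

View pics/top7.png

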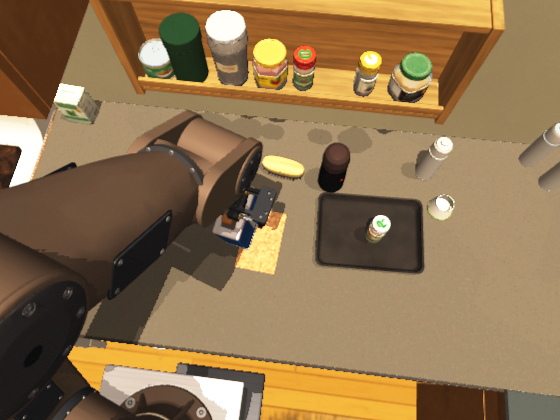

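The top view shows the bin tipped at (237,230), with its right part over the mat and the jar still in the pan at (378,228).

drive_effector([
  [[-0.0002, 0.0032, 0, 0.133], [-0.0009, 0.0064, 0, 0.267], [-0.002, 0.0097, 0, 0.41], [-0.002, 0.0097, 0, 0.41], [-0.002, 0.0097, 0, 0.41]],
])

```text
time_s: 21.15
ee_pos: [0.4732, -0.1113, 0.2143]
orientation: [-2.997, 0.94, -0.012]
contact_force: [6.5, 1.9, 12.5]
finger_gap: 0.0241
grasp_force: 21.5
```

```bash
python3 -c "
from h import *
lidtilt()"
```

```text
lid 433 slope x 0.188 slope y 0.035 z@tcp 0.1931 x [-0.047  0.068] y [-0.031  0.015]
```

drive_effector([
  [[0.009, 0, 0.001, 0], [0.018, 0, 0.0022, 0], [0.027, 0, 0.0034, 0], [0.037, 0, 0.0045, 0], [0.037, 0, 0.0045, 0], [0.037, 0, 0.0045, 0]],
])

```text
time_s: 21.95
ee_pos: [0.5022, -0.132, 0.2084]
orientation: [-2.997, 0.94, -0.004]
contact_force: [4.5, 1.5, 4.9]
finger_gap: 0.0242
grasp_force: 15.0
```

```bash
python3 -c "
from h import *
lidtilt();look()"
```

```text
lid 400 slope x 0.016 slope y 0.045 z@tcp 0.1883 x [-0.051  0.067] y [-0.031  0.022]
top cork 1165 [ 0.4818 -0.1565  0.1634  0.1021 -0.0786] 0.0029
top lid 454 [ 0.4983 -0.1461  0.1235  0.0529 -0.8186] 0.1874
top jar 421 [ 0.5241 -0.4322  0.0406  0.0404  0.028 ] 0.107
```

Far end is on the cork. I release here (the centre of mass is well over the mat) to regrip cleanly and measure.

drive_effector([
  [[0, 0, 0, 0], [0, 0, 0, 0], [0, 0, 0, 0], [0, 0, 0, 0]],
], jaw=0.06)

```text
time_s: 22.6
ee_pos: [0.5012, -0.1318, 0.2077]
orientation: [2.998, -0.939, -0.001]
contact_force: [0.4, 0.9, 0.1]
finger_gap: 0.0576
grasp_force: 0.0
```

drive_effector([
  [[0, 0, -0.04, 0], [0, 0, -0.075, 0], [0, 0, -0.075, 0]],
])

```text
time_s: 22.98
ee_pos: [0.502, -0.132, 0.285]
orientation: [2.997, -0.939, 0.007]
contact_force: [0.3, -0.0, -0.5]
finger_gap: 0.0597
grasp_force: 0.0
```

```bash
python3 -c "
from h import *
lidtilt();look();print(bot.read_state()['ee_pos'])"
```

```text
lid 422 slope x 0.016 slope y -0.002 z@tcp 0.1873 x [-0.048  0.01 ] y [-0.029  0.029]
top cork 1136 [ 0.4818 -0.1566  0.164   0.1021 -0.0788] 0.0032
top fin 104 [ 0.4885 -0.1226  0.0232  0.0187  0.9949] 0.2203
top lid 472 [ 0.4851 -0.1203  0.0581  0.0581  0.956 ] 0.187
top jar 422 [ 0.5241 -0.4323  0.0403  0.04    0.118 ] 0.107
[ 0.50095937 -0.13163862  0.28199061]
```

drive_effector([
  [[-0.05, 0.0, -0.03, 0], [-0.1, 0, -0.06, 0], [-0.14, 0, -0.06, 0], [-0.14, 0, -0.06, 0], [-0.14, 0, -0.06, 0]],
], jaw=0.095)

```text
time_s: 23.75
ee_pos: [0.3869, -0.0522, 0.3423]
orientation: [2.998, -0.939, -0.001]
contact_force: [-0.0, -1.0, 0.4]
finger_gap: 0.0944
grasp_force: 0.0
```

```bash
python3 -c "
from h import *
look('8');st=bot.read_state();M=R.from_rotvec(st['orientation']).as_matrix();print(st['ee_pos'],np.arctan2(M[1,0],M[0,0]))"
```

```text
side jar 613 [ 0.5242 -0.4317  0.0426  0.041  -1.4818] 0.107
top cork 1340 [ 0.4607 -0.1146  0.2288  0.1564 -1.3693] 0.0031
top fin 366 [ 0.5098 -0.138   0.0717  0.0236 -0.5984] 0.2206
top lid 881 [ 0.5101 -0.1378  0.1195  0.0596 -0.6196] 0.1869
top jar 417 [ 0.5246 -0.4321  0.0412  0.0407 -0.0014] 0.107
[ 0.38709034 -0.05237905  0.34218533] -0.6075736862485707
```

View pics/top8.png

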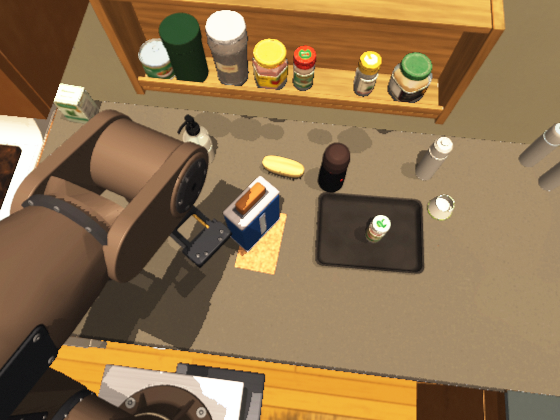

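The top view shows the bin at (254,213), yaw about -0.6, mostly on the mat; the jar is at (378,228) and brush and grinder are undisturbed. I regrip at the fin's centre, measured at (0.510, -0.138).

drive_effector([
  [[0.05, 0, 0, 0], [0.1, 0, 0.03, 0], [0.15, 0, 0.06, 0], [0.15, 0, 0.06, 0], [0.15, 0, 0.1, 0], [0.15, 0, 0.129, 0], [0.15, 0, 0.129, 0], [0.15, 0, 0.129, 0]],
], jaw=0.07)

```text
time_s: 24.85
ee_pos: [0.51, -0.1377, 0.215]
orientation: [2.998, -0.939, 0.002]
contact_force: [0.1, 0.0, 0.2]
finger_gap: 0.0699
grasp_force: 0.0
```

drive_effector([
  [[0, 0, 0, 0], [0, 0, 0, 0], [0, 0, 0, 0], [0, 0, 0, 0], [0, 0, 0, 0], [0, 0, 0, 0], [0, 0, 0, 0]],
], jaw=0.01, grip_n=20)

```text
time_s: 25.72
ee_pos: [0.5097, -0.1373, 0.2138]
orientation: [-2.998, 0.939, -0.0]
contact_force: [1.1, 1.8, 0.9]
finger_gap: 0.0239
grasp_force: 19.9
```

```bash
python3 -c "
from h import *
lidtilt()"
```

```text
lid 438 slope x 0.025 slope y 0.032 z@tcp 0.1881 x [-0.059  0.05 ] y [-0.031  0.027]
```

drive_effector([
  [[0, 0, -0.0003, 0], [0, 0, -0.0005, 0]],
])

```text
time_s: 26.02
ee_pos: [0.5091, -0.1375, 0.2138]
orientation: [2.998, -0.939, -0.002]
contact_force: [0.3, 0.5, -7.9]
finger_gap: 0.024
grasp_force: 20.0
```

drive_effector([
  [[-0.003, 0.0005, 0, 0], [-0.006, 0.001, 0, 0], [-0.009, 0.002, 0, 0], [-0.0127, 0.0028, 0, 0], [-0.0127, 0.0028, 0, 0]],
])

```text
time_s: 26.65
ee_pos: [0.4972, -0.1324, 0.2144]
orientation: [2.998, -0.939, -0.0]
contact_force: [0.4, -0.5, -7.9]
finger_gap: 0.0239
grasp_force: 20.0
```

```bash
python3 -c "
from h import *
lidtilt()"
```

```text
lid 430 slope x 0.017 slope y 0.021 z@tcp 0.1884 x [-0.059  0.048] y [-0.031  0.026]
```

drive_effector([
  [[0, 0, 0.001, 0], [0, 0, 0.0018, 0], [0, 0, 0.0018, 0]],
], grip_n=12)

```text
time_s: 27.08
ee_pos: [0.4979, -0.1325, 0.2137]
orientation: [2.998, -0.939, 0.002]
contact_force: [-2.3, 2.2, 7.4]
finger_gap: 0.0241
grasp_force: 12.0
```

drive_effector([
  [[0.006, 0, -0.0006, 0], [0.012, 0, -0.0016, 0], [0.018, 0, -0.0026, 0]],
])

```text
time_s: 27.45
ee_pos: [0.5128, -0.1429, 0.2167]
orientation: [2.998, -0.939, 0.003]
contact_force: [-3.3, 2.8, 9.9]
finger_gap: 0.0242
grasp_force: 12.0
```

```bash
python3 -c "
from h import *
lidtilt()"
```

```text
lid 482 slope x -0.062 slope y 0.028 z@tcp 0.1915 x [-0.063  0.051] y [-0.031  0.026]
```

drive_effector([
  [[0.006, 0, -0.0009, 0], [0.012, 0, -0.0018, 0], [0.018, 0, -0.0025, 0], [0.018, 0, -0.0025, 0]],
])

```text
time_s: 28.0
ee_pos: [0.5279, -0.1534, 0.2189]
orientation: [2.998, -0.939, 0.004]
contact_force: [-2.5, 2.2, 6.7]
finger_gap: 0.0239
grasp_force: 12.0
```

```bash
python3 -c "
from h import *
lidtilt()
st=bot.read_state();M=R.from_rotvec(st['orientation']).as_matrix();print(st['ee_pos'],np.arctan2(M[1,0],M[0,0]))
from plan import *
plan(-.607,-.075,1,4,th=.15)"
```

```text
lid 483 slope x -0.149 slope y 0.029 z@tcp 0.1938 x [-0.065  0.05 ] y [-0.031  0.026]
[ 0.52781156 -0.15332521  0.21886886] -0.6071824174622498
0.0079 0.0000 -0.0010 -0.0000;0.0158 0.0000 -0.0024 -0.0000;0.0238 0.0000 -0.0039 -0.0000;0.0319 0.0000 -0.0051 -0.0000;0.0322 0.0037 -0.0051 -0.1330;0.0329 0.0074 -0.0051 -0.2660;0.0341 0.0109 -0.0051 -0.3990;0.0358 0.0143 -0.0051 -0.5320;0.0358 0.0143 -0.0051 -0.5320;0.0288 0.0183 -0.0039 -0.5320;0.0219 0.0224 -0.0024 -0.5320;0.0151 0.0264 -0.0010 -0.5320;0.0083 0.0304 -0.0000 -0.5320
centre shift tool 0.008292343266430212 -0.030435476587747312
```

drive_effector([
  [[0.0003, 0.0037, 0, -0.133], [0.001, 0.0074, 0, -0.266], [0.0022, 0.0109, 0, -0.4], [0.004, 0.0143, 0, -0.532], [0.004, 0.0143, 0, -0.532], [0.004, 0.0143, 0, -0.532]],
], grip_n=15)

```text
time_s: 28.8
ee_pos: [0.5227, -0.1673, 0.2186]
orientation: [3.138, -0.123, 0.003]
contact_force: [-1.8, 0.4, 5.8]
finger_gap: 0.0241
grasp_force: 15.0
```

```bash
python3 -c "
from h import *
lidtilt()"
```

```text
lid 458 slope x -0.153 slope y 0.013 z@tcp 0.1925 x [-0.066 -0.003] y [-0.031  0.028]
```

Now I set the near end down.

drive_effector([
  [[-0.008, 0, 0.0012, 0], [-0.016, 0, 0.0028, 0], [-0.024, 0, 0.0043, 0], [-0.032, 0, 0.0056, 0], [-0.032, 0, 0.0062, 0], [-0.032, 0, 0.0062, 0]],
])

```text
time_s: 29.6
ee_pos: [0.4909, -0.1649, 0.2119]
orientation: [3.139, -0.12, 0.003]
contact_force: [2.7, 0.7, 6.1]
finger_gap: 0.024
grasp_force: 15.0
```

```bash
python3 -c "
from h import *
lidtilt();look()"
```

```text
lid 426 slope x 0.002 slope y 0.02 z@tcp 0.1869 x [-0.063  0.037] y [-0.031  0.026]
top cork 758 [ 0.4794 -0.1566  0.1588  0.1018 -0.0827] 0.0029
top fin 141 [ 0.4668 -0.1644  0.0295  0.023  -0.1127] 0.2203
top lid 486 [ 0.4823 -0.1666  0.1085  0.0566 -0.0774] 0.1871
top jar 417 [ 0.5236 -0.4327  0.0409  0.0399 -1.2247] 0.107
```

drive_effector([
  [[0, 0, 0, 0], [0, 0, 0, 0], [0, 0, 0, 0], [0, 0, 0, 0]],
], jaw=0.06)

```text
time_s: 30.25
ee_pos: [0.4903, -0.1647, 0.2113]
orientation: [-3.139, 0.118, 0.0]
contact_force: [-0.7, -0.4, 0.3]
finger_gap: 0.0575
grasp_force: 0.0
```

drive_effector([
  [[0, 0, -0.03, 0], [0, 0, -0.08, 0], [-0.04, -0.04, -0.11, 0], [-0.08, -0.08, -0.12, 0], [-0.1, -0.13, -0.12, 0], [-0.1, -0.18, -0.12, 0], [-0.1, -0.2, -0.12, 0], [-0.1, -0.2, -0.12, 0]],
])

```text
time_s: 31.25
ee_pos: [0.4055, 0.0432, 0.3315]
orientation: [3.139, -0.114, 0.0]
contact_force: [0.8, -0.7, -0.5]
finger_gap: 0.06
grasp_force: 0.0
```

```bash
python3 -c "
from h import *
look('9')"
```

```text
side cork 168 [ 0.4729 -0.1312  0.1771  0.0858  0.2722] 0.0047
side fin 442 [ 0.488  -0.1643  0.0728  0.0238 -0.0692] 0.2219
side lid 989 [ 0.4878 -0.1646  0.1203  0.0605 -0.0846] 0.1883
side jar 613 [ 0.5236 -0.4311  0.0422  0.0406  1.5615] 0.107
top cork 882 [ 0.4795 -0.1771  0.1645  0.1446 -0.0809] 0.003
top fin 358 [ 0.4872 -0.1658  0.0706  0.0229 -0.0781] 0.2205
top lid 983 [ 0.4879 -0.166   0.1199  0.0587 -0.0781] 0.1871
top jar 421 [ 0.5239 -0.4324  0.0409  0.0401  0.1808] 0.107
```

View pics/top9.png

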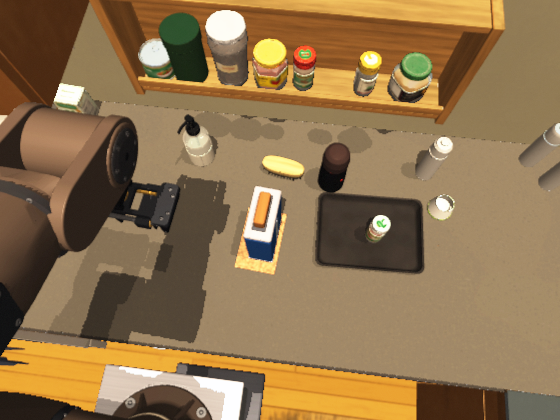

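The top view shows the bin upright and square on the cork at (262,225), the jar standing in the pan at (378,228), and the brush, grinder and soap unmoved. I hand in.

```bash
python3 -c "
from h import *
print(bot.sign_off())"
```

```text
the job is handed in; nothing more can be done
None
```

The job is handed in at about 31 s with the end state as asked, but the walk was not clean: a failed tip lifted the bin about 4 mm clear for about half a second. Later, a roughly 13 mm corrective shift carried its full weight, a fraction of a millimetre up at most. The strides went far, near, far, far, near, not strictly by turns, and I let go of the bin once partway to regrip. The bin is let go, upright, on the cork and square to within about 0.01 rad, the jar stands in the pan, and the things behind look undisturbed.

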